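# Screw the right lid onto the snack tub

## Robot

A 6-joint arm with a two-finger parallel gripper is mounted at the origin on the work surface. World frame = base frame: x ahead of the robot, y to its left, z up, the work surface at z = 0. Lengths are in m, angles in rad, forces in N, time in s.
With the tool pointing down it reaches from about 0.35 to 0.725 m from the base axis. Payload 4.3 kg.
Tool frame: the origin (TCP) lies at the very end of the fingers, on their centre line; the grasp point (between the pads) lies 19 mm behind it; z points along the fingers, y is the direction in which the jaws open and shut (so a half turn about z gives the same grasp; the last joint's range is limited). The gripper opens to 85 mm and grips with 20 to 120 N. Pads are 22 mm wide; open, the fingers measure 114 mm over their backs; the gripper's body (76 mm by 85 mm) begins 54 mm behind the grasp point. The pads swing forward as they close: fully open they stand 13 mm farther back than shut.
Start: joints at [1.102, 0.377, 0.081, 1.274, 0, 1.46], TCP at [0.202, 0.538, 0.231] pointing down, gripper open.
Joint ranges: [-2.72, 2.72], [-0.84, 1.66], [-1.02, 1.22], [-1.77, 2.12], [-1.37, 1.28], [-3.14, 3.14]. Speed limits (rad/s): [2.57, 2.57, 3.14, 3.14, 3.14, 3.14].

## Interface

Orientations are given as a rotation vector (axis times angle).
In Python, from station import manip gives the robot as it stands.
- The arm moves only by the tool drive_tool, never from a script. Its argument "motion" is one flat list of numbers, 5 for each row, row after row: the finger opening in m, from 0 to 0.0854, then the shift along the tool's x, y, z in m, then the turn about the tool's z in rad. A call has 1 to 5 rows; each row shifts and turns the commanded pose from where the row before left it, along the tool's axes as they then stand; what a row does not reach is not made up. A row lasts 1/8 s, in which the tool goes at most 62.5 mm and 10.7 degrees, less where a joint would pass 70% of its speed; a pose out of reach is approached as far as the arm can. A call with a gripper value outside its range is refused whole. The fingers move at their own pace and stop on an object; "squeeze" is the grip in N (left out, the last holds). Time passes only in rows, so rows that do not move let the fingers close. It gives the time, the measured TCP pose, the force and the opening at its end, in the units of the state.
- manip.get_state(): the state, without advancing time (a new reading comes with each control period).
- manip.get_image(name): name is "scene" or "top"; returns the picture (384x512x3 uint8, red, green, blue); there is no depth.
- manip.camera_params(name): a dict with "fx", "fy", "cx", "cy" (pixels), "R" (3x3) and "t" (3): a world point X has camera coordinates R X + t. Camera axes: x right, y down, z forward; pixel columns grow to the right and rows downward; lengths in m; the calibration is good to about 2 mm. A picture is of the moment at which its call begins. camera_params takes no time and is no camera call.
- manip.hand_in(): hands the job in, once; it reports no verdict.
The state is a dict: "time_s": time; "joint_positions": joint angles; "joint_vel": joint speeds; "joint_torque": joint torques, N m; "tcp_pos": TCP position; "eef_rot": TCP orientation; "contact_force": force on the tool from outside, world axes, zero at the start; "moment": the same for the moment, N m; "finger_gap": finger opening in m.
Only numpy, scipy, OpenCV 4.12 (cv2) and the standard library are available. Lean on these libraries where they do the work, as an engineer would, in place of code of your own. Each camera call takes 0.05 s, during which the arm holds its last target. There are 200 camera calls.

## Task

Three loose lids of different sizes lie on the dormitory desk beside an open screw-top tub. Take the one that fits the tub's threaded mouth, set it on the mouth and screw it clockwise until it is fully home: skirt down on the tub's shoulder all round and its grip bar in line with the tub's two ears. Leave the other two lids where they lie, and let go of the lid at the end.

Things in the scene. Friction and masses are not known exactly. Their poses are not given: they have to be found in the camera images.
- tub: White tub, fixed. Origin: axis at desk; x through its 2 ears. Shoulder 70 mm high, threaded neck to 91, 80 across. Lower the lid with its bar 70 deg (60-130; half turn equal) anticlockwise of the ears' line: it rests 6 mm above the shoulder, then sinks 6 mm mid-turn going clockwise; stop 5 deg past the ears' line; turns lightly; 3 mm vertical play. Within 50 deg of that line threads block entry.
- lid_a_center (a point): Small white lid, 66 mm across, does not fit the tub. Same form and height as the middle lid, bar 50 mm long. Point on its axis, 28 mm above its lower edge; x along the bar, z up.
- lid_b_center (a point): Middle white lid, 97 mm across, fits the tub; about 80 g. Point: on its axis, 28 mm above its lower edge (half-way up), 98 mm above the desk when home. Skirt and disc 26 mm high, hollow, 5 mm of room all round the thread, inner lugs under the bar's ends. Grip bar 60 long, 14 thick, 26 to 56 mm above the lower edge. x along the bar, y across, z up.
- lid_c_center (a point): Large white lid, 128 mm across, does not fit the tub. Same form and height as the middle lid, bar 60 mm long. Point on its axis, 28 mm above its lower edge; x along the bar, z up.
Not all that is in view belongs to the job. What is shaped like the part that bears lid_b_center but purple or red is not meant.

How it is judged:
By the outcome, as a careful person would: the job done as asked, in the order asked, and still so for the second after the job is handed in, with the robot touching nothing.
It also fails if it takes over 43 s, if anything falls off the work surface, if the arm or the gripper's body presses on something with over 40 N, if the wrist force passes 120 N, or if a joint passes its speed limit or range.

## Working session

There is one attempt and no reset: what is moved stays moved. The work goes in short steps, Python scripts to look and compute and a tool call to move; the robot and the scene stay as the last step left them, time stands still between calls to the robot, and variables do not carry over. Pictures are saved under pics/ and viewed, about 8 in all and at most 12, crops included, and the job is handed in when it is done.

Besides the shell and the picture viewer there is one more tool, called after "Call:" as name(argument=value, ...), one argument or row to a line, values as JSON. drive_tool: Moves the arm, as the interface text tells. Its arguments: {"type":"object","properties":{"motion":{"type":"array"},"squeeze":{"type":"number"}},"required":["motion"]}

```bash
mkdir -p pics; python3 - <<'E'
from station import manip
import cv2
for n in("scene","top"):
    cv2.imwrite(f"pics/{n}0.png",cv2.cvtColor(manip.get_image(n),cv2.COLOR_RGB2BGR))
    print(n,manip.camera_params(n))
print(manip.get_state())
E
```

```text
scene {'fx': 400.20606486822345, 'fy': 400.20606486822345, 'cx': 254.10335349314786, 'cy': 201.39942336737042, 'R': array([[ 0.67037177,  0.74201697,  0.00353643],
       [ 0.64530568, -0.58063243, -0.49643384],
       [-0.36630897,  0.33507731, -0.86806736]]), 't': array([-0.4075951 , -0.26973038,  1.30483883])}
top {'fx': 391.14978589143345, 'fy': 391.14978589143345, 'cx': 256.62184318279293, 'cy': 186.37775633410018, 'R': array([[-0.02154119, -0.99962558,  0.0168725 ],
       [-0.99599446,  0.01999193, -0.08715132],
       [ 0.08678138, -0.01868226, -0.99605219]]), 't': array([0.09807978, 0.53330438, 0.80982311])}
{'time_s': 0.1, 'joint_positions': array([1.10170623e+00, 3.78033383e-01, 7.97724882e-02, 1.27443015e+00,
       7.07630889e-06, 1.46048003e+00]), 'joint_vel': array([ 0.00130703, -0.00158986,  0.00234326,  0.00029774, -0.00141539,
       -0.00075581]), 'joint_torque': array([ 1.20840348e-03, -4.64694107e+01,  2.70581871e+01,  1.20093778e-02,
       -1.04698722e-04,  2.44222502e-05]), 'tcp_pos': array([0.20162701, 0.5378522 , 0.2304346 ]), 'eef_rot': array([-5.60444892e-01, -3.09063985e+00,  2.84852191e-03]), 'contact_force': array([ 0.19582522,  0.20501751, -0.38237296]), 'moment': array([ 0.05854748, -0.04733087,  0.04426583]), 'finger_gap': 0.08494493519841945}
```

View pics/scene0.png

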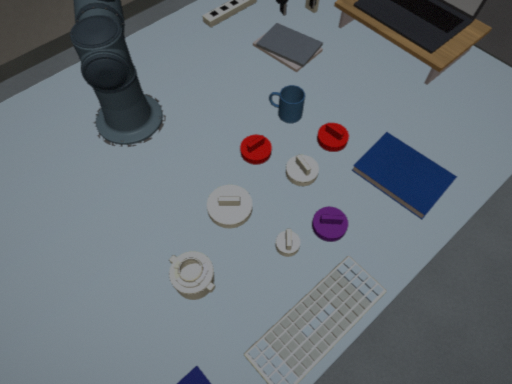

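View pics/top0.png

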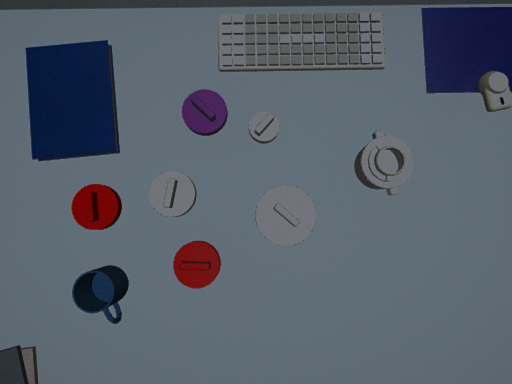

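The white candidates in the top view are small (264,127), middle (172,194) and large (286,215). The red ones at (96,207) and (197,264) and the purple one at (205,112) are decoys. The middle white lid fits the description. The tub is at (387,162), with ears at (379,134) and (393,190). Next I'll confirm in a crop and measure.

```bash
cat > h.py <<'E'
import numpy as np,cv2
from station import manip
def cam(n):
    c=manip.camera_params(n); return c,np.array([[c['fx'],0,c['cx']],[0,c['fy'],c['cy']],[0,0,1]])
def back(n,uv,z):
    c,K=cam(n); d=c['R'].T@np.linalg.solve(K,[uv[0],uv[1],1]); o=-c['R'].T@c['t']
    return o+d*(z-o[2])/d[2]
def proj(n,X):
    c,K=cam(n); p=(c['R']@np.atleast_2d(X).T+c['t'][:,None]); p=K@p; return (p[:2]/p[2]).T
def circ(c,r,z,n=72):
    a=np.linspace(0,2*np.pi,n); return np.c_[c[0]+r*np.cos(a),c[1]+r*np.sin(a),a*0+z]
E
python3 - <<'E'
from h import *
t=cv2.imread("pics/top0.png");s=cv2.imread("pics/scene0.png")
for n,im,pts in(("top",t,[(172,194),(264,127),(286,215)]),("scene",s,[(302,170),(288,242),(230,206)])):
    hsv=cv2.cvtColor(im,cv2.COLOR_BGR2HSV)
    m=((hsv[...,1]<35)&(hsv[...,2]>80)).astype(np.uint8)
    k,l,st,ce=cv2.connectedComponentsWithStats(m)
    for p in pts:
        i=l[p[1],p[0]]; 
        cs,_=cv2.findContours((l==i).astype(np.uint8),cv2.RETR_EXTERNAL,cv2.CHAIN_APPROX_NONE)
        e=cv2.fitEllipse(cs[0]) if i else None
        print(n,p,i,st[i],e, back(n,e[0],.026) if e else None)
def crop(im,u,v,h=36): return cv2.resize(im[v-h:v+h,u-h:u+h],(400,300) if 0 else (300,300),interpolation=cv2.INTER_CUBIC)
o=np.vstack([np.hstack([crop(t,172,194),crop(t,387,162)]),np.hstack([crop(s,302,170),crop(s,192,273)])])
o=cv2.convertScaleAbs(o,alpha=1.15); cv2.imwrite("pics/crop1.png",o)
E
```

```text
top (172, 194) 0 [     0      0    512    384 180955] None None
top (264, 127) 0 [     0      0    512    384 180955] None None
top (286, 215) 23 [ 255  185   61   61 2873] ((285.20831298828125, 215.0917510986328), (59.7653694152832, 60.1337776184082), 146.07579040527344) [0.47297254 0.02808744 0.026     ]
scene (302, 170) 656 [   42    73   470   311 62341] ((290.6536560058594, 241.7334442138672), (298.7466125488281, 414.6025390625), 85.43502044677734) [0.67045945 0.07411168 0.026     ]
scene (288, 242) 656 [   42    73   470   311 62341] ((290.6536560058594, 241.7334442138672), (298.7466125488281, 414.6025390625), 85.43502044677734) [0.67045945 0.07411168 0.026     ]
scene (230, 206) 656 [   42    73   470   311 62341] ((290.6536560058594, 241.7334442138672), (298.7466125488281, 414.6025390625), 85.43502044677734) [0.67045945 0.07411168 0.026     ]
```

View pics/crop1.png

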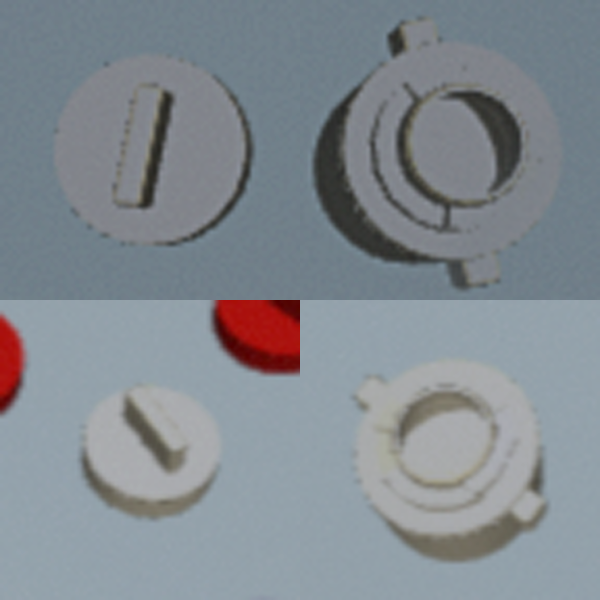

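The crop confirms it: the middle white lid has its bar running nearly up-down in the top image, and the tub's mouth is open with two ears. I'll fit models to the edges in both views.

```bash
cat > fit.py <<'E'
from h import *
from scipy.optimize import differential_evolution as DE
from scipy.ndimage import map_coordinates
def grads(im):
    g=cv2.GaussianBlur(im.astype(np.float32),(0,0),1.0); G=0
    for k in range(3): G=G+np.hypot(cv2.Sobel(g[...,k],5,1,0),cv2.Sobel(g[...,k],5,0,1))
    return np.minimum(G,np.percentile(G,97))
def score(n,G,P):
    uv=proj(n,P); return map_coordinates(G,[uv[:,1],uv[:,0]],order=1,mode='nearest').mean()
def rect(c,th,L,W,z):
    a=np.linspace(-1,1,40); o=np.ones(40)
    p=np.r_[np.c_[a*L/2,o*W/2],np.c_[a*L/2,-o*W/2],np.c_[o*L/2,a*W/2][::3],np.c_[-o*L/2,a*W/2][::3]]
    R=np.array([[np.cos(th),-np.sin(th)],[np.sin(th),np.cos(th)]]); q=p@R.T+c
    return np.c_[q,np.full(len(q),z)]
def fitlid(ims,c0,z0=0.0,w=.03,th=(0,np.pi)):
    Gs={n:grads(im) for n,im in ims.items()}
    f=lambda p:-sum(score(n,G,circ(p[:2],.0485,z0+.026))+1.0*score(n,G,rect(p[:2],p[2],.06,.014,z0+.056)) for n,G in Gs.items())
    r=DE(f,[(c0[0]-w,c0[0]+w),(c0[1]-w,c0[1]+w),th],seed=1,maxiter=120); return r.x,r.fun
E
python3 - <<'E'
from fit import *
ims={n:cv2.imread(f"pics/{n}0.png") for n in("top","scene")}
c0=back("top",(172,194),.026)
for s in(["top"],["scene"],["top","scene"]):
    x,f=fitlid({n:ims[n] for n in s},c0); print("lid",s,x.round(4),np.degrees(x[2]).round(1),round(f,1))
c1=back("top",(388,162),.07)
Gs={n:grads(im) for n,im in ims.items()}
for s in(["top"],["scene"],["top","scene"]):
    f=lambda p:-sum(score(n,Gs[n],circ(p[:2],p[2],.07)) for n in s)
    r=DE(f,[(c1[0]-.02,c1[0]+.02),(c1[1]-.02,c1[1]+.02),(.044,.058)],seed=1); print("tub",s,r.x.round(4),round(r.fun,1)); t=r.x
# ears by clicked tops
for z in(.05,.06,.07):
  A=back("top",(351+120/4.167,126+32/4.167),z);B=back("top",(351+183/4.167,126+268/4.167),z)
  C=back("scene",(156+70/4.167,237+90/4.167),z);D=back("scene",(156+228/4.167,237+205/4.167),z)
  for a,b in((A,B),(C,D)): print(z,a.round(4),b.round(4),((a+b)/2).round(4),np.degrees(np.arctan2(*(a-b)[1::-1])).round(1),np.linalg.norm(a-b).round(4))
x,f=fitlid(ims,c0)
out=[]
for n in ims:
    for (P,Q) in(((x[:2],0),(t[:2],1)),):
        big=cv2.resize(ims[n],None,fx=4,fy=4,interpolation=cv2.INTER_CUBIC)
        for pts in(circ(x,.0485,.026),rect(x[:2],x[2],.06,.014,.056),circ(t,t[2],.07),circ(t,.04,.091)):
            for u,v in proj(n,pts): cv2.circle(big,(int(4*u+1.5),int(4*v+1.5)),1,(0,0,255),-1)
    for c in(x,t):
        u,v=(4*proj(n,[c[0],c[1],.05])[0]).astype(int); out.append(big[v-150:v+150,u-150:u+150])
cv2.imwrite("pics/ov.png",np.vstack([np.hstack(out[:2]),np.hstack(out[2:])]))
E
```

```text
lid ['top'] [0.5219 0.2619 2.9394] 168.4 -312.2Traceback (most recent call last):
  File "<stdin>", line 5, in <module>
  File "fit.py", line 18, in fitlid
    r=DE(f,[(c0[0]-w,c0[0]+w),(c0[1]-w,c0[1]+w),th],seed=1,maxiter=120); return r.x,r.fun
    return fun(*args, **kwargs)
    ret = solver.solve()
    next(self)
    ~~~~^^^^^^
    energy = self.func(parameters)
    return self.f(x, *self.args)
           ~~~~~~^^^^^^^^^^^^^^^
  File "fit.py", line 17, in <lambda>
    f=lambda p:-sum(score(n,G,circ(p[:2],.0485,z0+.026))+1.0*score(n,G,rect(p[:2],p[2],.06,.014,z0+.056)) for n,G in Gs.items())
                ~~~^^^^^^^^^^^^^^^^^^^^^^^^^^^^^^^^^^^^^^^^^^^^^^^^^^^^^^^^^^^^^^^^^^^^^^^^^^^^^^^^^^^^^^^^^^^^^^^^^^^^^^^^^^^^^
  File "fit.py", line 17, in <genexpr>
    f=lambda p:-sum(score(n,G,circ(p[:2],.0485,z0+.026))+1.0*score(n,G,rect(p[:2],p[2],.06,.014,z0+.056)) for n,G in Gs.items())
                    ~~~~~^^^^^^^^^^^^^^^^^^^^^^^^^^^^^^^
  File "fit.py", line 9, in score
    uv=proj(n,P); return map_coordinates(G,[uv[:,1],uv[:,0]],order=1,mode='nearest').mean()
  File "h.py", line 9, in proj
    c,K=cam(n); p=(c['R']@np.atleast_2d(X).T+c['t'][:,None]); p=K@p; return (p[:2]/p[2]).T
        ~~~^^^
  File "h.py", line 4, in cam
    c=manip.camera_params(n); return c,np.array([[c['fx'],0,c['cx']],[0,c['fy'],c['cy']],[0,0,1]])
ValueError: time passes only in moves, steps and waits
```

camera_params is capped when called repeatedly, so I'll cache it.

```bash
python3 - <<'E'
s=open('h.py').read()
s=s.replace("def cam(n):\n    c=manip.camera_params(n);","""from functools import lru_cache
@lru_cache(None)
def cam(n):
    c=manip.camera_params(n);""")
open('h.py','w').write(s)
E
cat > m.py <<'E'
from fit import *
ims={n:cv2.imread(f"pics/{n}0.png") for n in("top","scene")}
c0=back("top",(172,194),.026)
for s in(["top"],["scene"],["top","scene"]):
    x,f=fitlid({n:ims[n] for n in s},c0); print("lid",s,x.round(4),np.degrees(x[2]).round(1),round(f,1))
c1=back("top",(388,162),.07)
Gs={n:grads(im) for n,im in ims.items()}
for s in(["top"],["scene"],["top","scene"]):
    f=lambda p:-sum(score(n,Gs[n],circ(p[:2],p[2],.07)) for n in s)
    r=DE(f,[(c1[0]-.02,c1[0]+.02),(c1[1]-.02,c1[1]+.02),(.044,.058)],seed=1); print("tub",s,r.x.round(4),round(r.fun,1)); t=r.x
for z in(.05,.06,.07):
  A=back("top",(351+120/4.167,126+32/4.167),z);B=back("top",(351+183/4.167,126+268/4.167),z)
  C=back("scene",(156+70/4.167,237+90/4.167),z);D=back("scene",(156+228/4.167,237+205/4.167),z)
  for a,b in((A,B),(C,D)): print(z,a.round(4),b.round(4),((a+b)/2).round(4),np.degrees(np.arctan2(*(a-b)[1::-1])).round(1),np.linalg.norm(a-b).round(4))
out=[]
for n in ims:
    big=cv2.resize(ims[n],None,fx=4,fy=4,interpolation=cv2.INTER_CUBIC)
    for pts in(circ(x,.0485,.026),rect(x[:2],x[2],.06,.014,.056),circ(t,t[2],.07),circ(t,.04,.091)):
        for u,v in proj(n,pts): cv2.circle(big,(int(4*u+1.5),int(4*v+1.5)),1,(0,0,255),-1)
    for c in(x,t):
        u,v=(4*proj(n,[c[0],c[1],.05])[0]).astype(int); out.append(big[v-150:v+150,u-150:u+150])
cv2.imwrite("pics/ov.png",np.vstack([np.hstack(out[:2]),np.hstack(out[2:])]))
E
python3 m.py
```

```text
lid ['top'] [0.5219 0.2619 2.9394] 168.4 -312.2
lid ['scene'] [0.5326 0.253  2.9506] 169.1 -505.7
lid ['top', 'scene'] [0.5325 0.2527 2.9148] 167.0 -696.5
tub ['top'] [ 0.57   -0.1611  0.0501] -210.7
tub ['scene'] [ 0.5864 -0.1815  0.0449] -197.5
tub ['top', 'scene'] [ 0.5863 -0.1681  0.0448] -308.9
0.05 [ 0.6383 -0.1727  0.05  ] [ 0.5189 -0.1983  0.05  ] [ 0.5786 -0.1855  0.05  ] 12.1 0.1221
0.05 [ 0.5104 -0.1889  0.05  ] [ 0.6303 -0.163   0.05  ] [ 0.5704 -0.1759  0.05  ] -167.8 0.1226
0.06 [ 0.6362 -0.1693  0.06  ] [ 0.5182 -0.1945  0.06  ] [ 0.5772 -0.1819  0.06  ] 12.1 0.1206
0.06 [ 0.5148 -0.19    0.06  ] [ 0.6334 -0.1643  0.06  ] [ 0.5741 -0.1771  0.06  ] -167.8 0.1213
0.07 [ 0.634  -0.1658  0.07  ] [ 0.5175 -0.1908  0.07  ] [ 0.5757 -0.1783  0.07  ] 12.1 0.1191
0.07 [ 0.5192 -0.1911  0.07  ] [ 0.6365 -0.1657  0.07  ] [ 0.5778 -0.1784  0.07  ] -167.8 0.1201
```

View pics/ov.png

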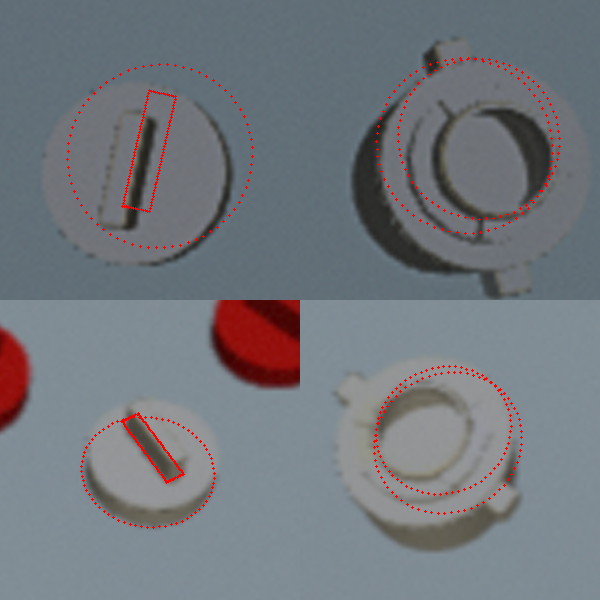

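The edge fit latched onto dark shadow edges. The ears agree between the two views: centre about (0.577,-0.178), ear line at 12.1°. I'll use a silhouette fit instead.

```bash
cat > sil.py <<'E'
from fit import *
S=4
def mask(im,u,v,h=34):
    c=im[v-h:v+h,u-h:u+h].astype(np.float32); c=cv2.resize(c,None,fx=S,fy=S,interpolation=cv2.INTER_CUBIC)
    c=cv2.GaussianBlur(c,(0,0),3); q=(c[...,0]-c[...,2])/c.sum(2)
    q8=cv2.normalize(q,None,0,255,cv2.NORM_MINMAX).astype(np.uint8)
    _,m=cv2.threshold(q8,0,1,cv2.THRESH_BINARY_INV+cv2.THRESH_OTSU)
    k,l=cv2.connectedComponents(m); m=(l==l[h*S,h*S]).astype(np.uint8)
    cs,_=cv2.findContours(m,0,1); m[:]=0; cv2.drawContours(m,cs,-1,1,-1)
    return m,np.array([u-h,v-h])
def fill(n,hulls,org,shape):
    o=np.zeros(shape,np.uint8)
    for P in hulls:
        uv=((proj(n,P)-org+.5)*S-.5).round().astype(np.int32); cv2.fillConvexPoly(o,cv2.convexHull(uv),1)
    return o
def box(c,th,x0,x1,w,z0,z1):
    d=np.array([np.cos(th),np.sin(th)]);e=np.array([-d[1],d[0]])
    return np.array([np.r_[c+a*d+b*w/2*e,z] for a in(x0,x1) for b in(-1,1) for z in(z0,z1)])
def lid(p,z=0): return [np.r_[circ(p,.0485,z),circ(p,.0485,z+.026)],box(p[:2],p[2],-.03,.03,.014,z+.026,z+.056)]
def tub(p): 
    c=p[:2]; return [np.r_[circ(c,p[3],0),circ(c,p[3],.07)],np.r_[circ(c,.04,.07),circ(c,.04,.091)]]+[box(c,p[2]+a,.04,p[4],.012,p[5],p[6]) for a in(0,np.pi)]
def fitsil(ms,model,b):
    f=lambda p:sum((fill(n,model(p),o,m.shape)!=m).sum()/m.sum() for n,(m,o) in ms.items())
    r=DE(f,b,seed=1,maxiter=60,tol=1e-4); return r.x,r.fun
def barfit(ims,p,z=0,d=.005,da=.2):
    Gs={n:grads(im) for n,im in ims.items()}
    f=lambda q:-sum(score(n,G,rect(q[:2],q[2],.06,.014,z+.056)) for n,G in Gs.items())
    r=DE(f,[(p[0]-d,p[0]+d),(p[1]-d,p[1]+d),(p[2]-da,p[2]+da)],seed=1,maxiter=60); return r.x,r.fun
def show(ims,models,path):
    out=[]
    for n,im in ims.items():
        row=[]
        for P,u in models:
            m,o=u[n]; c=cv2.resize(im[o[1]:o[1]+68,o[0]:o[0]+68],None,fx=S,fy=S,interpolation=cv2.INTER_CUBIC)
            cs,_=cv2.findContours(m,0,1); cv2.drawContours(c,cs,-1,(0,200,0),1)
            for X in P:
                cs,_=cv2.findContours(fill(n,[X],o,m.shape),0,1); cv2.drawContours(c,cs,-1,(0,0,255),1)
            row.append(c)
        out.append(np.hstack(row))
    cv2.imwrite(path,np.vstack(out))
E
cat > m2.py <<'E'
from sil import *
ims={n:cv2.imread(f"pics/{n}0.png") for n in("top","scene")}
L={"top":mask(ims["top"],172,194),"scene":mask(ims["scene"],302,170)}
T={"top":mask(ims["top"],387,162),"scene":mask(ims["scene"],192,273)}
c=back("top",(171.6,193.3),.026); print(c)
bl=[(c[0]-.015,c[0]+.015),(c[1]-.015,c[1]+.015),(2.6,3.4)]
for s in(["top"],["scene"],list(ims)):
    x,f=fitsil({n:L[n] for n in s},lid,bl); print("lid",s,x.round(4),round(f,3))
for s in(["top"],["scene"],list(ims)):
    q,f=barfit({n:ims[n] for n in s},x); print("bar",s,q.round(4),np.degrees(q[2]).round(1),round(f,1))
bt=[(.56,.595),(-.195,-.165),(.05,.37),(.045,.056),(.055,.07),(.03,.055),(.056,.072)]
for s in(["top"],["scene"],list(ims)):
    t,f=fitsil({n:T[n] for n in s},tub,bt); print("tub",s,t.round(4),np.degrees(t[2]).round(1),round(f,3))
show(ims,[(lid(np.r_[x[:2],q[2]])+[rect(q[:2],q[2],.06,.014,.056)],L),(tub(t),T)],"pics/ov2.png")
E
python3 m2.py
```

```text
[0.5238756  0.26653012 0.026     ]
lid ['top'] [0.5238 0.2668 3.1718] 0.018
lid ['scene'] [0.5388 0.2517 2.6415] 0.795
lid ['top', 'scene'] [0.5239 0.2668 2.6213] 0.817
bar ['top'] [0.5201 0.2618 2.8212] 161.6 -181.3
bar ['scene'] [0.5221 0.2618 2.5215] 144.5 -195.1
bar ['top', 'scene'] [0.5205 0.2618 2.6416] 151.4 -355.8
tub ['top'] [ 0.5771 -0.1803  0.2126  0.0507  0.0671  0.0356  0.0684] 12.2 0.023
tub ['scene'] [ 0.5727 -0.1771  0.2459  0.0518  0.0648  0.0312  0.0666] 14.1 0.025
tub ['top', 'scene'] [ 0.5752 -0.1788  0.2159  0.0519  0.0664  0.0421  0.0718] 12.4 0.113
```

View pics/ov2.png

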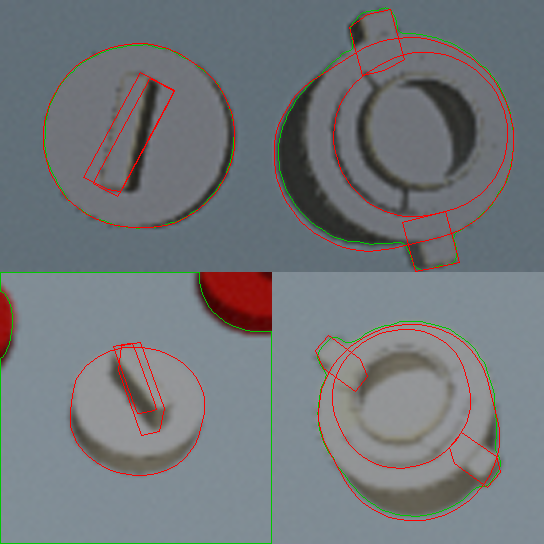

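The overlay shows the lid's and tub's top-view outlines matching. The scene mask for the lid failed because of the red neighbour. Lid centre is about (0.524,0.267) and its bar is at about 168.4°. The tub is at about (0.575,-0.179), with the ears at 12.3°. Now I'll start moving and refine the lid along the way.

Call:
drive_tool(
  motion=[0.085,-0.057,-0.02,0,-0.03,0.085,-0.057,-0.018,0,-0.03,0.085,-0.057,-0.016,0,-0.03,0.085,-0.057,-0.016,0,-0.03,0.085,-0.057,-0.016,0,-0.037],
  squeeze=40,
)

```text
time_s: 0.72
tcp_pos: [0.4496, 0.3712, 0.231]
eef_rot: [-0.315, -3.125, 0.0]
contact_force: [-0.5, 0.8, -0.2]
finger_gap: 0.0852
```

```bash
cat > where.py <<'E'
# usage: where.py x y z psi_deg -> tool-frame shift & turn needed
import sys,numpy as np
from station import manip
from scipy.spatial.transform import Rotation as R
s=manip.get_state(); Q=R.from_rotvec(s['eef_rot']).as_matrix()
psi=np.degrees(np.arctan2(Q[1,0],Q[0,0]))
print("t",s['time_s'],"tcp",s['tcp_pos'].round(4),"psi",psi.round(2),"zax",Q[:,2].round(4),"gap",round(s['finger_gap'],4),"F",s['contact_force'].round(1),"M",s['moment'].round(2),"j6",s['joint_positions'][5].round(3))
if len(sys.argv)>4:
    X=np.array(list(map(float,sys.argv[1:4])))
    print("shift now-axes",(Q.T@(X-s['tcp_pos'])).round(4)," turn",np.radians((psi-float(sys.argv[4])+180)%360-180).round(4))
E
cat > m3.py <<'E'
from sil import *
ims={n:cv2.imread(f"pics/{n}0.png") for n in("top","scene")}
im=ims["scene"].copy(); hsv=cv2.cvtColor(im,cv2.COLOR_BGR2HSV)
red=cv2.dilate(((im[...,2].astype(int)-im[...,1])>40).astype(np.uint8),np.ones((5,5))); im[red>0]=np.median(im[150:190,270:330][red[150:190,270:330]==0],axis=0) if 0 else im[185,330]
L={"top":mask(ims["top"],172,194),"scene":mask(im,302,170)}
for s in(["top"],["scene"],list(ims)):
    x,f=fitsil({n:L[n] for n in s},lid,[(.51,.54),(.25,.28),(2.6,3.4)]); print("lid",s,x.round(4),round(f,3))
    for d in(.0015,.004):
        q,f=barfit({n:ims[n] for n in s},np.r_[x[:2],2.94],d=d,da=.12); print("  bar",q.round(4),np.degrees(q[2]).round(1),round(f,1))
E
python3 m3.py; python3 where.py .524 .267 .15 168.4
```

```text
lid ['top'] [0.5238 0.2668 3.0181] 0.018
  bar [0.5223 0.2679 2.9475] 168.9 -175.3
  bar [0.5204 0.2628 2.9291] 167.8 -186.7
lid ['scene'] [0.5229 0.2665 3.3925] 0.039
  bar [0.5244 0.265  2.9634] 169.8 -174.8
  bar [0.5269 0.263  3.0314] 173.7 -182.3
lid ['top', 'scene'] [0.5236 0.2668 2.8824] 0.059
  bar [0.5251 0.2666 2.9054] 166.5 -340.9
  bar [0.5261 0.2669 2.9191] 167.2 -342.5
t 0.725 tcp [0.4496 0.3712 0.231 ] psi 168.5 zax [-6.e-04 -1.e-04 -1.e+00] gap 0.0852 F [-0.5  0.8 -0.2] M [ 0.04 -0.03  0.03] j6 0.782
shift now-axes [-0.0937 -0.0873  0.081 ]  turn 0.0018
```

Call:
drive_tool(
  motion=[0.045,-0.0313,-0.029,0.02,0,0.045,-0.0313,-0.029,0.02,0,0.045,-0.0313,-0.029,0.02,0,0.045,0,0,0.05,0,0.045,0,0,0.03,0],
)

```text
time_s: 1.35
tcp_pos: [0.5219, 0.2671, 0.0885]
eef_rot: [-0.319, -3.122, 0.002]
contact_force: [0.0, 0.3, 0.0]
finger_gap: 0.0452
```

```bash
python3 where.py .5236 .2668 .031 168.4; python3 - <<'E'
from h import *
a=cv2.cvtColor(manip.get_image("top"),cv2.COLOR_RGB2BGR);b=cv2.cvtColor(manip.get_image("scene"),cv2.COLOR_RGB2BGR)
f=lambda im,u,v,h=50:cv2.resize(im[v-h:v+h,u-h:u+h],(390,390),interpolation=cv2.INTER_CUBIC)
cv2.imwrite("pics/g1.png",np.hstack([f(a,172,194),f(b,302,170)]))
E
```

```text
t 1.35 tcp [0.5219 0.2671 0.0885] psi 168.35 zax [-0.0034 -0.0011 -1.    ] gap 0.0452 F [0.  0.3 0. ] M [-0.   -0.09  0.  ] j6 0.568
shift now-axes [-0.002   0.0001  0.0575]  turn -0.0009
```

View pics/g1.png

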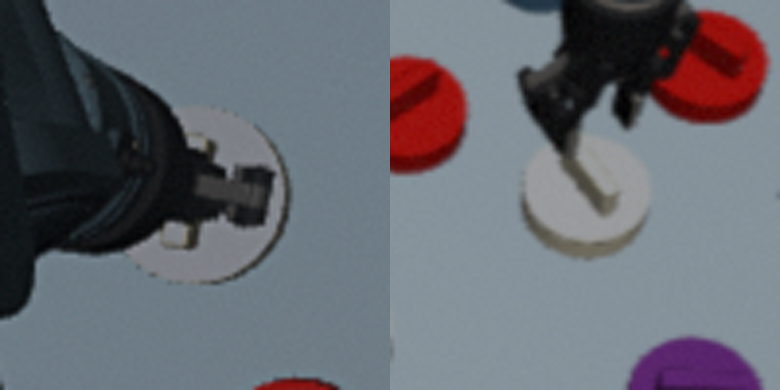

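The fingers sit over the bar, one on each side (top crop about (200,190) and (250,195)). I'll descend and grip.

Call:
drive_tool(
  motion=[0.045,0,0,0.03,0,0.045,0,0,0.018,0,0.045,0,0,0,0,0.0,0,0,0,0,0.0,0,0,0,0],
  squeeze=60,
)

```text
time_s: 2.08
tcp_pos: [0.5243, 0.269, 0.0452]
eef_rot: [0.316, 3.123, 0.002]
contact_force: [-0.1, 0.2, -0.1]
finger_gap: 0.0123
```

Call:
drive_tool(
  motion=[0.0,0,0,0,0,0.0,0,0,0,0,0.0,0,0,0,0],
)

```text
time_s: 2.45
tcp_pos: [0.5243, 0.269, 0.0452]
eef_rot: [0.316, 3.123, 0.002]
contact_force: [-1.3, -0.3, 6.0]
finger_gap: 0.012
```

```bash
python3 where.py .5236 .2668 .031 168.4
```

```text
t 2.45 tcp [0.5243 0.269  0.0452] psi 168.44 zax [ 0.003   0.0012 -1.    ] gap 0.012 F [-1.3 -0.3  6. ] M [-0.05  0.18 -0.02] j6 0.568
shift now-axes [ 0.0003 -0.0023  0.0142]  turn 0.0007
```

The TCP is higher than planned (0.045), so I'll regrip deeper.

Call:
drive_tool(
  motion=[0.045,0,0,0,0,0.045,0,0,0,0,0.045,0,-0.002,0.012,0,0.045,0,0,0,0],
)

```text
time_s: 2.95
tcp_pos: [0.5211, 0.2659, 0.0296]
eef_rot: [-0.316, -3.123, 0.002]
contact_force: [-1.1, -0.5, 0.4]
finger_gap: 0.0452
```

```bash
python3 where.py .5236 .2668 .032 168.4
```

```text
t 2.95 tcp [0.5211 0.2659 0.0296] psi 168.43 zax [-0.0031 -0.0011 -1.    ] gap 0.0452 F [-1.1 -0.5  0.4] M [-0.    0.02  0.01] j6 0.565
shift now-axes [-0.0022  0.0014 -0.0024]  turn 0.0005
```

Call:
drive_tool(
  motion=[0.045,-0.002,0.001,-0.003,0,0.0,0,0,0,0,0.0,0,0,0,0,0.0,0,0,0,0,0.0,0,0,0,0],
)

```text
time_s: 3.58
tcp_pos: [0.5254, 0.2674, 0.0349]
eef_rot: [0.316, 3.124, 0.001]
contact_force: [0.4, -0.1, 4.1]
finger_gap: 0.0129
```

```bash
python3 where.py .5236 .2668 .032 168.4
```

```text
t 3.575 tcp [0.5254 0.2674 0.0349] psi 168.44 zax [ 1.4e-03  6.0e-04 -1.0e+00] gap 0.0129 F [ 0.4 -0.1  4.1] M [ 0.06 -0.05  0.02] j6 0.565
shift now-axes [ 0.0017 -0.001   0.0029]  turn 0.0007
```

Gripped with a 12.9 mm gap. I'll lift and travel.

Call:
drive_tool(
  motion=[0.0,0,0,-0.01,0,0.0,0,0,-0.03,0,0.0,0,0,-0.04,0,0.0,0,0,-0.04,0,0.0,0,0,-0.04,0],
)

```text
time_s: 4.2
tcp_pos: [0.5241, 0.2668, 0.1956]
eef_rot: [-0.316, -3.125, 0.001]
contact_force: [0.6, 0.2, -1.9]
finger_gap: 0.0127
```

Call:
drive_tool(
  motion=[0.0,-0.01,-0.03,0,0,0.0,-0.0164,-0.051,0,0,0.0,-0.0164,-0.051,0,0,0.0,-0.0164,-0.051,0,0,0.0,-0.0164,-0.051,0,0],
)

```text
time_s: 4.82
tcp_pos: [0.5514, 0.0211, 0.1944]
eef_rot: [-0.316, -3.125, -0.0]
contact_force: [0.3, 0.0, -0.5]
finger_gap: 0.0129
```

```bash
python3 where.py .575 -.179 .17 82.3
```

```text
t 4.825 tcp [0.5514 0.0211 0.1944] psi 168.45 zax [-8.e-04  1.e-04 -1.e+00] gap 0.0129 F [ 0.3  0.  -0.5] M [-0.01 -0.07  0.  ] j6 0.125
shift now-axes [-0.0633 -0.1913  0.0243]  turn 1.5036
```

Call:
drive_tool(
  motion=[0.0,-0.0158,-0.0478,0,0,0.0,-0.0158,-0.0478,0,0,0.0,-0.0158,-0.0478,0,0,0.0,-0.0158,-0.0478,0,0,0.0,0,0,0,0.1],
)

```text
time_s: 5.45
tcp_pos: [0.5752, -0.181, 0.1939]
eef_rot: [-0.484, -3.104, 0.001]
contact_force: [0.3, 0.0, -1.1]
finger_gap: 0.0128
```

Call:
drive_tool(
  motion=[0.0,0,0,0,0.17,0.0,0,0,0,0.17,0.0,0,0,0,0.17,0.0,0,0,0,0.17,0.0,0,0,0,0.17],
)

```text
time_s: 6.08
tcp_pos: [0.5749, -0.177, 0.1942]
eef_rot: [-1.718, -2.629, 0.0]
contact_force: [0.5, 0.6, -1.6]
finger_gap: 0.0129
```

Call:
drive_tool(
  motion=[0.0,0,0,0,0.17,0.0,0,0,0,0.17,0.0,0,0,0,0.17,0.0,0,0,0,0.04,0.0,0,0,0,0],
)

```text
time_s: 6.7
tcp_pos: [0.575, -0.177, 0.1941]
eef_rot: [-2.361, -2.071, 0.001]
contact_force: [0.4, 0.2, -0.9]
finger_gap: 0.0129
```

```bash
python3 where.py .575 -.179 .15 82.3;  python3 - <<'E'
from h import *
a=cv2.cvtColor(manip.get_image("top"),cv2.COLOR_RGB2BGR);b=cv2.cvtColor(manip.get_image("scene"),cv2.COLOR_RGB2BGR)
cv2.imwrite("pics/top_h.png",a);cv2.imwrite("pics/scene_h.png",b)
f=lambda im,u,v,h=60:cv2.resize(im[v-h:v+h,u-h:u+h],(400,400),interpolation=cv2.INTER_CUBIC)
cv2.imwrite("pics/g2.png",np.hstack([f(a,390,162),f(b,192,260)]))
E
python3 where.py .575 -.179 .15 82.3
```

```text
t 6.7 tcp [ 0.575  -0.177   0.1941] psi 82.52 zax [-1.e-03  5.e-04 -1.e+00] gap 0.0129 F [ 0.4  0.2 -0.9] M [0.06 0.04 0.02] j6 1.297
shift now-axes [-0.002   0.0003  0.0441]  turn 0.0039
t 6.8 tcp [ 0.5752 -0.1771  0.1942] psi 82.54 zax [-6.e-04  3.e-04 -1.e+00] gap 0.0128 F [-0.9  0.2  0.3] M [ 0.01 -0.02  0.03] j6 1.297
shift now-axes [-0.0019  0.      0.0442]  turn 0.0041
```

View pics/g2.png

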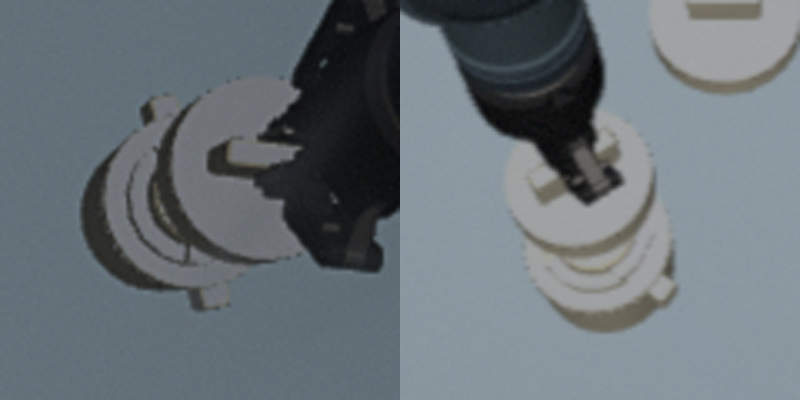

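The lid is held level over the tub. Its disc spans 507–655 in the scene crop, with the bar crosswise to the ears. I'll fit its centre relative to the tub, camera by camera.

```bash
cat > m4.py <<'E'
from sil import *
z=.1942-.0349
ims={n:cv2.imread(f"pics/{n}_h.png") for n in("top","scene")}
for n in ims:
    G=grads(ims[n])
    for zz in ((z+.026,),(z+.026,z)):
        if n=="scene" and len(zz)>1: continue
        f=lambda p:-np.mean([score(n,G,circ(p,.0485,q)) for q in zz[:1]])
        r=DE(f,[(.56,.592),(-.196,-.160)],seed=1); print(n,r.x.round(4),round(r.fun,1),"at tcp",round(-f([.5752,-.1771]),1))
    big=cv2.resize(ims[n],None,fx=5,fy=5,interpolation=cv2.INTER_CUBIC)
    for p,c in((r.x,(0,0,255)),((.5752,-.1771),(0,200,0))):
        for u,v in proj(n,circ(p,.0485,z+.026)): cv2.circle(big,(int(5*u+2),int(5*v+2)),1,c,-1)
    u,v=(5*proj(n,[.575,-.178,.18])[0]).astype(int); cv2.imwrite(f"pics/o_{n}.png",big[v-200:v+200,u-200:u+200])
a=[cv2.imread(f"pics/o_{n}.png") for n in ims]; cv2.imwrite("pics/o4.png",np.hstack(a))
E
python3 m4.py
```

```text
top [ 0.5766 -0.1752] -170.7 at tcp 157.9
top [ 0.5766 -0.1752] -170.7 at tcp 157.9
scene [ 0.5743 -0.1743] -196.0 at tcp 173.6
```

View pics/o4.png

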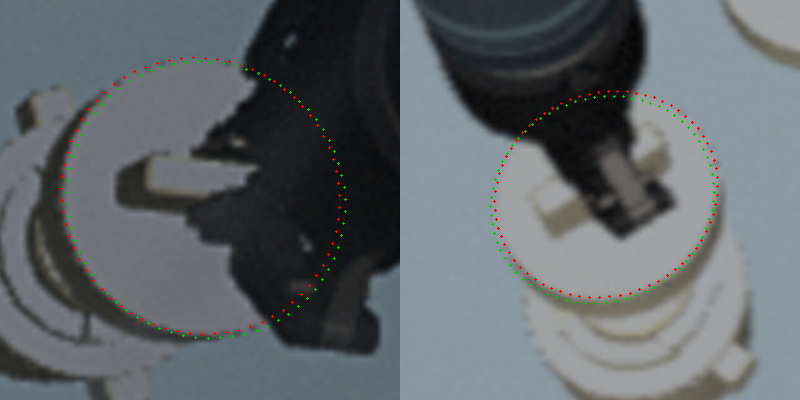

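The lid is about 2.4 mm further along the bar than the TCP, so I'll shift 4 mm and descend in stages.

Call:
drive_tool(
  motion=[0.0,-0.004,0,0.02,0,0.0,0,0,0.025,0,0.0,0,0,0.015,0,0.0,0,0,0.004,0,0.0,0,0,0,0],
)

```text
time_s: 7.42
tcp_pos: [0.5752, -0.1812, 0.1306]
eef_rot: [2.362, 2.071, 0.0]
contact_force: [0.7, 0.5, -1.1]
finger_gap: 0.0127
```

Call:
drive_tool(
  motion=[0.0,0,0,0.004,0,0.0,0,0,0.004,0,0.0,0,0,0.003,0,0.0,0,0,0,0],
)

```text
time_s: 7.92
tcp_pos: [0.5748, -0.1811, 0.119]
eef_rot: [-2.362, -2.071, 0.0]
contact_force: [0.4, 0.1, -1.4]
finger_gap: 0.0129
```

```bash
python3 where.py .575 -.181 .111 82.3
```

```text
t 7.925 tcp [ 0.5748 -0.1811  0.119 ] psi 82.49 zax [-5.e-04  4.e-04 -1.e+00] gap 0.0129 F [ 0.4  0.1 -1.4] M [-0.03 -0.01  0.03] j6 1.291
shift now-axes [0.0001 0.0002 0.008 ]  turn 0.0034
```

Call:
drive_tool(
  motion=[0.0,0,0,0.003,0,0.0,0,0,0.003,0,0.0,0,0,0.002,0,0.0,0,0,0,0],
)

```text
time_s: 8.43
tcp_pos: [0.575, -0.1812, 0.1112]
eef_rot: [-2.362, -2.071, 0.0]
contact_force: [-0.1, 0.5, -0.9]
finger_gap: 0.013
```

```bash
python3 where.py .575 -.181 .111 82.3
```

```text
t 8.425 tcp [ 0.575  -0.1812  0.1112] psi 82.5 zax [-1.e-04  1.e-04 -1.e+00] gap 0.013 F [-0.1  0.5 -0.9] M [ 0.08 -0.    0.02] j6 1.291
shift now-axes [ 0.0002 -0.      0.0002]  turn 0.0034
```

Call:
drive_tool(
  motion=[0.0,0,0,0.001,0,0.0,0,0,0.001,0,0.0,0,0,0,0],
)

```text
time_s: 8.8
tcp_pos: [0.5752, -0.1813, 0.1108]
eef_rot: [2.361, 2.071, 0.001]
contact_force: [-3.8, 0.6, 8.3]
finger_gap: 0.0125
```

```bash
python3 where.py .575 -.181 .111 12.2
```

```text
t 8.8 tcp [ 0.5752 -0.1813  0.1108] psi 82.5 zax [ 1.1e-03 -5.0e-04 -1.0e+00] gap 0.0125 F [-3.8  0.6  8.3] M [0.2  0.75 0.04] j6 1.291
shift now-axes [ 0.0002 -0.0002 -0.0002]  turn 1.2269
```

Contact at exactly the expected rest height (8 N). I'll begin turning clockwise.

Call:
drive_tool(
  motion=[0.0,0,-0.0003,0,0.12,0.0,0,-0.0003,0,0.12,0.0,0,-0.0003,0.0005,0.12,0.0,0,-0.0003,0.0005,0.12,0.0,0,0,0,0],
)

```text
time_s: 9.43
tcp_pos: [0.5743, -0.181, 0.1087]
eef_rot: [2.785, 1.452, 0.001]
contact_force: [0.4, 0.7, 2.1]
finger_gap: 0.013
```

```bash
python3 where.py .573 -.179 .105 12.2
```

```text
t 9.425 tcp [ 0.5743 -0.181   0.1087] psi 55.06 zax [ 9.e-04 -3.e-04 -1.e+00] gap 0.013 F [0.4 0.7 2.1] M [ 0.   -0.01 -0.1 ] j6 1.77
shift now-axes [ 0.0009 -0.0022  0.0037]  turn 0.748
```

Sinking (0.1087) with low torque. Continuing.

Call:
drive_tool(
  motion=[0.0,0,-0.0003,0.001,0.12,0.0,0,-0.0003,0.001,0.12,0.0,0,-0.0003,0.001,0.12,0.0,0,-0.0003,0.001,0.12,0.0,0,0,0,0],
)

```text
time_s: 10.05
tcp_pos: [0.574, -0.1806, 0.1053]
eef_rot: [3.049, 0.75, 0.003]
contact_force: [0.7, -0.7, 4.9]
finger_gap: 0.0127
```

```bash
python3 where.py .573 -.179 .105 12.2
```

```text
t 10.05 tcp [ 0.574  -0.1806  0.1053] psi 27.65 zax [ 0.0022 -0.0012 -1.    ] gap 0.0127 F [ 0.7 -0.7  4.9] M [-0.2  -0.04 -0.05] j6 2.249
shift now-axes [-0.0001 -0.0019  0.0003]  turn 0.2696
```

Call:
drive_tool(
  motion=[0.0,0,-0.0003,0.0005,0.1,0.0,0,-0.0003,0.0005,0.1,0.0,0,0,0,0.07,0.0,0,0,0,0],
)

```text
time_s: 10.55
tcp_pos: [0.574, -0.1799, 0.1049]
eef_rot: [3.123, 0.334, 0.005]
contact_force: [-0.2, 0.8, 7.7]
finger_gap: 0.0127
```

```bash
python3 where.py .573 -.179 .105 12.2
```

```text
t 10.55 tcp [ 0.574  -0.1799  0.1049] psi 12.2 zax [ 3.e-03 -9.e-04 -1.e+00] gap 0.0127 F [-0.2  0.8  7.7] M [ 0.05  0.12 -0.08] j6 2.519
shift now-axes [-0.0008 -0.0011 -0.0001]  turn 0.0001
```

At home height (0.1049) and in line with the ears. I'll release, rise and look.

Call:
drive_tool(
  motion=[0.0,0,0,-0.001,0,0.04,0,0,0,0,0.04,0,0,0,0,0.04,0,0,-0.02,0,0.04,0,0,-0.04,0],
)

```text
time_s: 11.18
tcp_pos: [0.5707, -0.1785, 0.1623]
eef_rot: [-3.121, -0.33, 0.008]
contact_force: [0.7, -0.1, 0.7]
finger_gap: 0.0399
```

Call:
drive_tool(
  motion=[0.04,0,0,-0.04,0,0.04,-0.05,0.0,-0.02,0,0.04,-0.06,0,0,0,0.04,-0.06,0,0,0,0.04,-0.05,0,0,0],
)

```text
time_s: 11.8
tcp_pos: [0.3553, -0.225, 0.2239]
eef_rot: [-3.124, -0.33, 0.001]
contact_force: [0.1, -0.4, -0.6]
finger_gap: 0.0402
```

Call:
drive_tool(
  motion=[0.04,0,-0.06,0,0,0.04,0,-0.06,0,0,0.04,0,-0.06,0,0,0.04,0,-0.06,0,0,0.04,0,0,0,0],
)

```text
time_s: 12.42
tcp_pos: [0.3056, 0.0129, 0.2239]
eef_rot: [-3.121, -0.344, 0.002]
contact_force: [1.2, -0.9, 1.0]
finger_gap: 0.0399
```

```bash
python3 where.py; cat > m5.py <<'E'
from sil import *
import sys
k=sys.argv[1]; ims={n:cv2.cvtColor(manip.get_image(n),cv2.COLOR_RGB2BGR) for n in("top","scene")}
for n in ims: cv2.imwrite(f"pics/{n}_{k}.png",ims[n])
f=lambda im,u,v,h=36:cv2.resize(im[v-h:v+h,u-h:u+h],(400,400),interpolation=cv2.INTER_CUBIC)
cv2.imwrite(f"pics/c_{k}.png",np.hstack([f(ims["top"],390,162),f(ims["scene"],192,265)]))
E
python3 m5.py end
```

```text
t 12.425 tcp [0.3056 0.0129 0.2239] psi 12.59 zax [-0.0014  0.0011 -1.    ] gap 0.0399 F [ 1.2 -0.9  1. ] M [ 0.07 -0.02  0.02] j6 2.755
```

View pics/c_end.png

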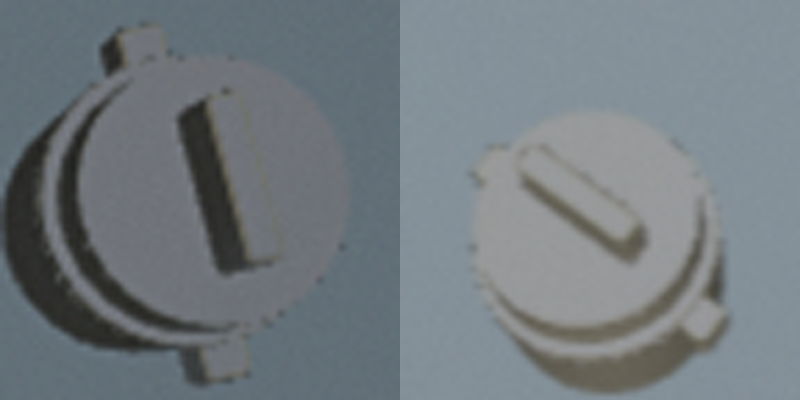

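The lid looks level and seated, with a thin shoulder ring showing. In the top crop the bar runs (218,92) to (260,262) and the ears (140,42) to (225,357), nearly parallel. I'll quantify that.

```bash
cat > m6.py <<'E'
from sil import *
ims={n:cv2.imread(f"pics/{n}_end.png") for n in("top","scene")}
for n in ims:
    G=grads(ims[n])
    for zb in(.070,.076):
        f=lambda p:-score(n,G,circ(p,.0485,zb+.026)); r=DE(f,[(.562,.59),(-.192,-.165)],seed=1)
        g=lambda q:-score(n,G,rect(q[:2],q[2],.06,.014,zb+.056)); c=r.x
        b=DE(g,[(c[0]-.004,c[0]+.004),(c[1]-.004,c[1]+.004),(0,.5)],seed=1)
        print(n,zb,"disc",c.round(4),round(r.fun,1),"bar",b.x[:2].round(4),np.degrees(b.x[2]).round(1),round(b.fun,1))
# ears + bar side line directions from clicked points (crop scale 400/72)
s=400/72
def ang(n,o,p,q,z):
    a,b=[back(n,((x+.5)/s-.5+o[0],(y+.5)/s-.5+o[1]),z) for x,y in(p,q)]; return np.degrees(np.arctan2(*(a-b)[1::-1])).round(1)%180
to=(354,126);so=(156,229)
print("ears",ang("top",to,(140,42),(225,357),.068),ang("scene",so,(92,165),(306,320),.068))
print("bar",ang("top",to,(205,95),(243,265),.126),ang("top",to,(233,92),(278,258),.126),ang("scene",so,(125,175),(230,248),.126),ang("scene",so,(140,147),(245,220),.126))
E
python3 m6.py
```

```text
top 0.07 disc [ 0.5764 -0.1788] -151.2 bar [ 0.5738 -0.1781] 11.5 -172.5
top 0.076 disc [ 0.5753 -0.1769] -146.8 bar [ 0.573  -0.1758] 12.0 -171.4
scene 0.07 disc [ 0.5734 -0.1785] -161.7 bar [ 0.5752 -0.1769] 12.2 -179.9
scene 0.076 disc [ 0.5755 -0.1792] -159.1 bar [ 0.577  -0.1778] 12.1 -179.7
ears 12.3 12.400000000000006
bar 9.6 12.2 13.300000000000011 13.099999999999994
```

```bash
python3 -c "
from station import manip
print(manip.hand_in(), manip.get_state()['time_s'])"
```

```text
the job is handed in; nothing more can be done
the job is handed in; nothing more can be done
```

I gripped the middle white lid by its bar and set it on the tub about 70° anticlockwise of the ears. I screwed it 70° clockwise, let go, moved the arm clear and handed the job in at about 12.5 s. The other two lids were not touched.

**Last checks:**
- **Height:** during the turn the lid sank about 6 mm, from a tool height of 110.8 mm to 104.9 mm. That matches the expected home height. The final picture shows the lid level.
- **Alignment:** the fitted bar angle is 11.5–12.2° against the ears' line at about 12.3°. Rough hand-picked edges ranged from 9.6° to 13.3°. I did not turn on to the stop to confirm it mechanically.
- **Centre position:** the two cameras disagreed by about 2–4 mm on centre positions. The lid still seated, with wrist force readings no higher than about 9 N.
- **Grasp:** the first grip was too shallow, so I redid it deeper before lifting.

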